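# Sweep the flange nuts off the teardown board into the parts tray

### The job

Clear the four flange nuts off the plywood board: with the fingertips, sweep them along the board and over its open end into the steel parts tray that stands against it. Slide the nuts, never pick them up, and leave the socket, valve spring, piston and wrist pin standing where they are.

Things in the scene. Friction and masses are not known exactly. Their poses are not given: they have to be found in the camera images.
- board: fixed plywood board, 340 mm (own x) by 320 mm (own y), top face 27 mm above the bench. Its two edges at own x = -170 and +170 mm carry an aluminium edging 12 mm wide overall (inner face 161 mm from the board's middle) that stands 6 mm above the top face; the two ends at own y = -160 and +160 mm are open and have no edging. Origin: centre of the underside, on the bench; z up.
- tray: fixed (magnet held) open rectangular stainless parts tray, 200 mm (own x, parallel to the board's x) by 140 mm (own y), walls 22 mm high and 1.5 mm thick, floor 3 mm thick. It stands on the bench against one open end of the board (which end varies: at the board's own +y or -y), 2 mm from it, with its long wall along the end and its rim 5 mm below the board's top. Origin: centre of its underside, on the bench; z up.
- socket_case: fixed black moulded socket case, 200 by 140 mm, nowhere higher than 25 mm above the bench, against the board's other open end. Origin: centre of its underside.
- nut1: loose zinc-plated M12 flange nut lying flange-down, bore upright: round flange 26 mm across and 4 mm thick, hexagon 18 mm across flats above it, 12 mm high in all, 20 to 45 g. Origin: centre of its underside; z up.
- nut2: loose zinc-plated M12 flange nut lying flange-down, bore upright: round flange 26 mm across and 4 mm thick, hexagon 18 mm across flats above it, 12 mm high in all, 20 to 45 g. Origin: centre of its underside; z up.
- nut3: loose zinc-plated M12 flange nut lying flange-down, bore upright: round flange 26 mm across and 4 mm thick, hexagon 18 mm across flats above it, 12 mm high in all, 20 to 45 g. Origin: centre of its underside; z up.
- nut4: loose zinc-plated M12 flange nut lying flange-down, bore upright: round flange 26 mm across and 4 mm thick, hexagon 18 mm across flats above it, 12 mm high in all, 20 to 45 g. Origin: centre of its underside; z up.
- socket: loose chromed socket standing on the board between the two rows of nuts, 26 mm in diameter, 38 mm tall, 90 g; stays. Origin: centre of its underside.
- valve_spring: loose steel valve spring standing on the board between the two rows of nuts, 30 mm in diameter, 42 mm tall, 80 g; stays. Origin: centre of its underside.
- piston: loose aluminium piston standing crown up on the board, towards its far (own +x) edge, 88 mm in diameter, 55 mm tall, 380 g; stays. Origin: centre of its underside.
- wrist_pin: loose steel wrist pin (tube) standing on end on the board, towards its far (own +x) edge, 21 mm in diameter, 58 mm tall, 100 g; stays. Origin: centre of its underside.

How it is judged:
By the outcome, as a careful person would: the job done as asked, in the order asked, and still so for the second after the job is handed in, with the robot touching nothing.
It also fails if it takes over 58 s, if anything falls off the work surface, if the arm or the gripper's body presses on something with over 40 N, if the wrist force passes 120 N, or if a joint passes its speed limit or range.

### The arm

A 6-joint arm with a two-finger parallel gripper is mounted at the origin on the work surface. World frame = base frame: x ahead of the robot, y to its left, z up, the work surface at z = 0. Lengths are in m, angles in rad, forces in N, time in s.
With the tool pointing down it reaches from about 0.375 to 0.9 m from the base axis. Payload 3.1 kg.
Tool frame: the origin (TCP) lies midway between the tips of the shut fingers; the grasp point (between the pads) lies 19 mm behind it (manip.grasp_offset is the distance from the TCP to the grasp point, in m); z points along the fingers, y is the line along which they close (so a half turn about z gives the same grasp; the last joint's range is limited). The gripper opens to 85 mm and grips with 20 to 120 N. Pads are 22 mm wide; open, the fingers measure 114 mm over their backs; the gripper's body (76 mm by 85 mm) begins 54 mm behind the grasp point. The pads swing forward as they close: fully open they stand 13 mm farther back than shut.
Start: joints at [-1.31, 0.527, 1.433, -0, 1.181, -0.178], TCP at [0.266, -0.565, 0.231] pointing down, gripper open.
Joint ranges: [-3.08, 3.08], [-0.75, 2.2], [0.22, 2.44], [-1.43, 4.57], [0, 2.65], [-2.85, 2.85]. Speed limits (rad/s): [2.79, 2.79, 3.14, 3.14, 3.14, 3.14].

### API

Orientations are given as a unit quaternion [x, y, z, w].
In Python, from station import sensors, cams, order, manip gives the robot as it stands.
- The arm moves only by the tool move_arm, never from a script. Its argument "targets" is a list of rows, each an object of numbers: "dx", "dy", "dz": the shift along the world's x, y, z normalised to -1 to 1, where 1 is 25 mm; "rx", "ry", "rz": the turn, a rotation vector about the world's x, y, z normalised to -1 to 1, where 1 is 30 degrees. A call has exactly 10 rows; each row shifts and turns the commanded pose from where the row before left it; what a row does not reach is not made up. A row lasts 1/8 s, in which the tool goes at most 62.5 mm and 10.7 degrees, less where a joint would pass 70% of its speed; a pose out of reach is approached as far as the arm can. A call with a number of a shift or a turn outside -1 to 1 is refused whole. A call with a gripper value outside its range is refused whole. "claw" is the opening in per cent of the stroke, from 0 (shut) to 100 (fully open), set as the call begins (left out, the last holds). The fingers move at their own pace and stop on an object; "newtons" is the grip in N (left out, the last holds). Time passes only in rows, so rows that do not move let the fingers close, or fill a call up. It gives the time, the measured TCP pose, the force, the opening and the grip force at its end, in the units of the state.
- sensors.sense(): the state, without advancing time (a new reading comes with each control period).
- cams.snapshot(name): name is "scene" or "side" or "wrist"; returns the picture (384x512x3 uint8, red, green, blue); there is no depth.
- cams.camera_model(name): a dict with "fx", "fy", "cx", "cy" (pixels), "distortion" ([k1, k2, p1, p2, k3] as OpenCV has them; the pictures are not rectified), "extrinsics" (4x4, takes a point from world to camera coordinates). Camera axes: x right, y down, z forward; pixel columns grow to the right and rows downward; lengths in m; the calibration is good to about 2 mm. A picture is of the moment at which its call begins: read the wrist's pose just before it. camera_model takes no time and is no camera call; for the wrist camera it gives the pose at the moment of the call.
- order.sign_off(): hands the job in; it is judged then, once.
The state is a dict: "t": time; "q": joint angles; "qd": joint speeds; "tau": joint torques, N m; "tcp_pos": TCP position; "tool_rot": TCP orientation; "force": force on the tool from outside, world axes, zero at the start; "ft_torque": the same for the moment, N m; "finger_gap": opening from 0.0 (shut) to 1.0 (fully open); "gripper_force": force on a finger pad.
Only numpy, scipy, OpenCV 4.12 (cv2) and the standard library are available. Lean on these libraries where they do the work, as an engineer would, in place of code of your own. Each camera call takes 0.05 s, during which the arm holds its last target. There are 200 camera calls.

## Working session

There is one attempt and no reset: what is moved stays moved. The work goes in short steps, Python scripts to look and compute and a tool call to move; the robot and the scene stay as the last step left them, time stands still between calls to the robot, and variables do not carry over. Pictures are saved under pics/ and viewed, at most 10 in all, crops included, and the job is handed in when it is done.

Besides the shell and the picture viewer there is one more tool, called after "Request:" as name(argument=value, ...), one argument or row to a line, values as JSON. move_arm: Moves the arm, as the interface text tells. Scaled input: -1 to 1 covers 25 mm each way for a shift and 30 degrees each way for a turn. Its arguments: {"type":"object","properties":{"targets":{"type":"array"},"claw":{"type":"number"},"newtons":{"type":"number"}},"required":["targets"]}

```bash
mkdir -p pics; ls; python3 - <<'E'
from station import sensors,cams
import cv2
for n in("scene","side"):
    cv2.imwrite(f"pics/{n}.png",cams.snapshot(n)[:,:,::-1]); m=cams.camera_model(n); print(n,{k:m[k] for k in m})
s=sensors.sense();print(s)
E
```

```text
pics
scene {'fx': 454.2734099758258, 'fy': 454.2734099758258, 'cx': 259.65223079996696, 'cy': 188.99082165053363, 'distortion': array([-0.14983653,  0.        ,  0.        ,  0.        ,  0.        ]), 'extrinsics': array([[-0.50084258,  0.86552655, -0.00452666,  0.29450993],
       [ 0.5622072 ,  0.32133957, -0.76201309, -0.32944606],
       [-0.65808797, -0.38419352, -0.6475458 ,  1.30268062],
       [ 0.        ,  0.        ,  0.        ,  1.        ]])}
side {'fx': 407.36871286111983, 'fy': 407.36871286111983, 'cx': 251.4498426490285, 'cy': 191.01008619889575, 'distortion': array([0.02541573, 0.        , 0.        , 0.        , 0.        ]), 'extrinsics': array([[ 0.7909295 , -0.61180335, -0.01127718, -0.4793328 ],
       [-0.47895934, -0.60751079, -0.63366284,  0.32735238],
       [ 0.38082604,  0.50658395, -0.77352714,  0.5261689 ],
       [ 0.        ,  0.        ,  0.        ,  1.        ]])}
{'t': 0.1, 'q': array([-1.30952508e+00,  5.28362497e-01,  1.43374684e+00, -4.75380795e-05,
        1.18141548e+00, -1.78459355e-01]), 'qd': array([ 0.00056314, -0.00130918, -0.00269995, -0.00033096,  0.00097256,
        0.00011377]), 'tau': array([-5.46087867e-04, -4.43305707e+01, -1.78585696e+01, -2.73449878e-04,
        3.86917251e-03,  3.76850124e-06]), 'tcp_pos': array([ 0.26593102, -0.56490125,  0.23044675]), 'tool_rot': array([ 9.75924407e-01,  2.18106895e-01, -6.19521709e-05, -9.64340113e-04]), 'force': array([-0.34139597, -0.23646556, -0.85825681]), 'ft_torque': array([-0.04385999, -0.01398625, -0.01954441]), 'gripper_force': 0.0, 'finger_gap': 0.9990545404522377}
```

View pics/scene.png

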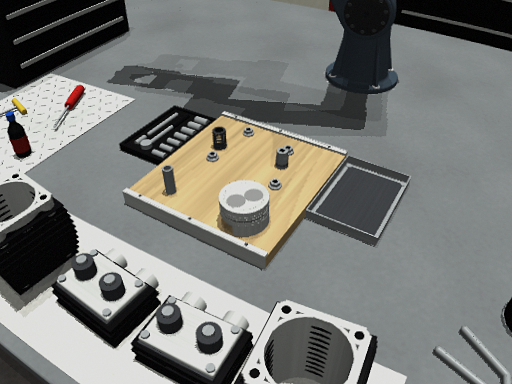

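View pics/side.png

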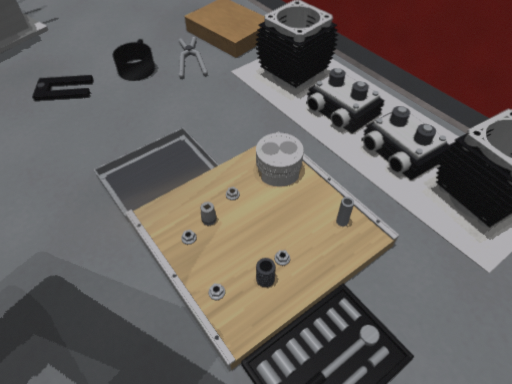

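The scene view shows nuts near (249,132), (212,156), (288,150), (275,184), with the tray to the right. The side view shows them near (217,292), (283,257), (189,237), (233,193). In the side view the socket is at (208,213), the spring at (265,272), the pin at (345,212) and the piston at (280,158).

```bash
cat > h.py <<'E'
import numpy as np,cv2
from station import sensors,cams
def ray(n,px,m=None):
    m=m or cams.camera_model(n);K=np.array([[m['fx'],0,m['cx']],[0,m['fy'],m['cy']],[0,0,1]])
    u=cv2.undistortPoints(np.array([[px]],float),K,m['distortion'])[0,0]
    E=m['extrinsics'];R,t=E[:3,:3],E[:3,3];return -R.T@t,R.T@np.array([*u,1])
def plane(n,px,z,m=None):
    c,d=ray(n,px,m);return c+d*(z-c[2])/d[2]
def tri(obs):
    A=np.zeros((3,3));b=np.zeros(3)
    for n,px in obs:
        c,d=ray(n,px);d/=np.linalg.norm(d);P=np.eye(3)-np.outer(d,d);A+=P;b+=P@c
    return np.linalg.solve(A,b)
E
python3 - <<'E'
from h import *
np.set_printoptions(precision=4,suppress=True)
for k,a,b in[("nutA",(249,131),(217,290)),("nutB",(212,155),(283,256)),("nutC",(289,149),(189,235)),("nutD",(275,183),(233,192)),("socktop",(282,150),(208,206)),("sprtop",(219,130),(265,265)),("pintop",(168,168),(347,200)),("pistop",(244,193),(279,147))]:
    print(k,tri([("scene",a),("side",b)]),plane("scene",a,.037),plane("side",b,.037))
# board wood mask corners
for n in("scene","side"):
    im=cv2.imread(f"pics/{n}.png");h=cv2.cvtColor(im,cv2.COLOR_BGR2HSV)
    M=cv2.inRange(h,(8,50,90),(28,255,255));c=cv2.findContours(M,cv2.RETR_EXTERNAL,cv2.CHAIN_APPROX_NONE)[0]
    c=max(c,key=cv2.contourArea);q=cv2.approxPolyDP(cv2.convexHull(c),8,True)[:,0]
    for p in q:print(n,p,plane(n,p,.027))
a=cv2.resize(cv2.imread("pics/scene.png")[95:265,115:415],None,fx=2.6,fy=2.6,interpolation=2)[:300+150]
cv2.imwrite("pics/c1.png",a)
b=cv2.resize(cv2.imread("pics/side.png")[125:365,95:405],None,fx=2.5,fy=2.5,interpolation=2)
cv2.imwrite("pics/c2.png",b)
E
```

```text
nutA [ 0.458  -0.1042  0.0325] [ 0.4627 -0.0998  0.037 ] [ 0.4577 -0.1072  0.037 ]
nutB [ 0.5756 -0.1227  0.034 ] [ 0.5787 -0.1199  0.037 ] [ 0.5745 -0.1241  0.037 ]
nutC [0.4773 0.0067 0.0335] [0.4803 0.0095 0.037 ] [0.4772 0.0031 0.037 ]
nutD [0.5908 0.0355 0.0335] [0.5941 0.0378 0.037 ] [0.5895 0.0326 0.037 ]
socktop [0.5261 0.0156 0.0646] [ 0.4908 -0.0016  0.037 ] [0.536  0.0341 0.037 ]
sprtop [ 0.5307 -0.1322  0.0678] [ 0.4923 -0.1607  0.037 ] [ 0.5416 -0.119   0.037 ]
pintop [ 0.7044 -0.1283  0.0841] [ 0.6593 -0.1723  0.037 ] [ 0.7377 -0.1076  0.037 ]
pistop [0.6959 0.0323 0.0858] [0.6487 0.0014 0.037 ] [0.7294 0.0693 0.037 ]
scene [129 188] [ 0.7385 -0.2088  0.027 ]
scene [221 115] [ 0.4225 -0.2028  0.027 ]
scene [344 155] [0.4285 0.1148 0.027 ]
scene [266 256] [0.7562 0.1095 0.027 ]
side [255 146] [0.7    0.1092 0.027 ]
side [303 161] [0.748  0.0178 0.027 ]
side [393 241] [ 0.7414 -0.2109  0.027 ]
side [235 360] [ 0.4206 -0.2033  0.027 ]
side [133 211] [0.4284 0.1144 0.027 ]
```

View pics/c1.png

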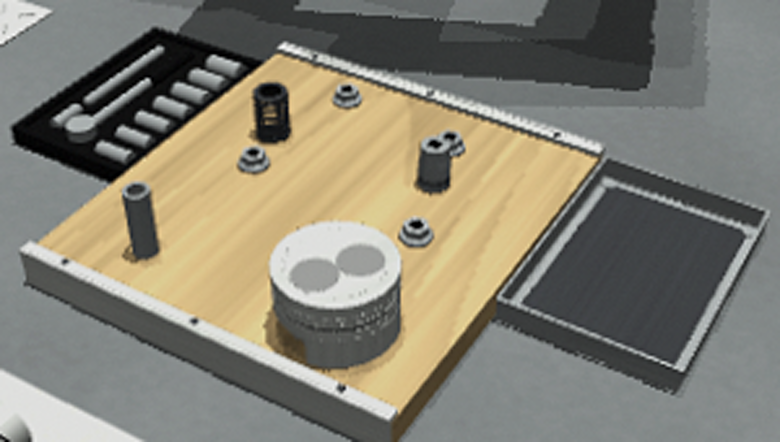

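View pics/c2.png

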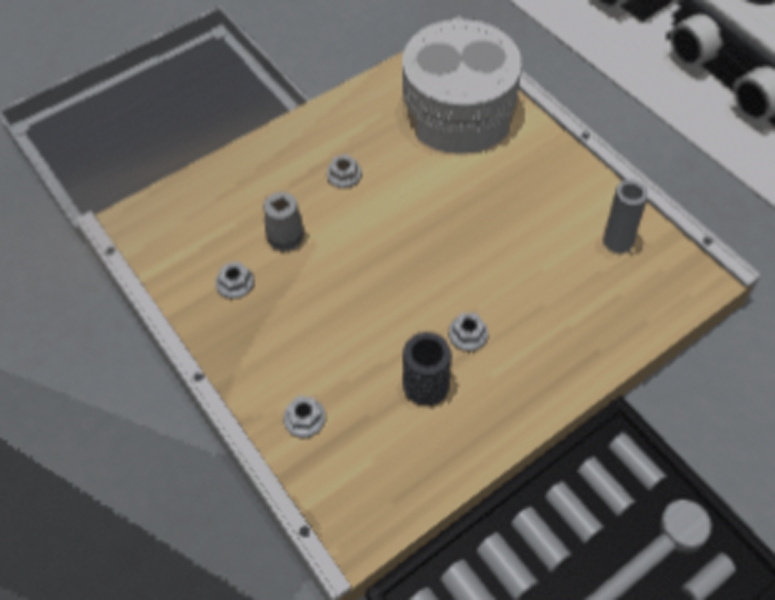

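```bash
python3 - <<'E'
from h import *
np.set_printoptions(precision=4,suppress=True)
for k,a,b in[("A",(248.5,129.6),(216.2,289)),("B",(212.3,153.8),(282.6,255)),("C",(288.5,147.7),(188.2,233.8)),("D",(275,181.9),(232.2,190.6))]:
    print(k,tri([("scene",a),("side",b)]),plane("scene",a,.039),plane("side",b,.039))
for p in[(348.5,156.5),(409,176.5),(375,245),(306,210)]:print("tray",plane("scene",p,.022))
for p in[(97,172),(183,132)]:print("tray side",plane("side",p,.022))
E
```

```text
A [ 0.4577 -0.1045  0.0363] [ 0.461  -0.1021  0.039 ] [ 0.4573 -0.106   0.039 ]
B [ 0.575  -0.1221  0.0369] [ 0.5771 -0.1201  0.039 ] [ 0.5743 -0.1232  0.039 ]
C [0.4771 0.0063 0.0371] [0.4791 0.0077 0.039 ] [0.4769 0.0047 0.039 ]
D [0.5905 0.0361 0.0366] [0.5933 0.0373 0.039 ] [0.5894 0.0347 0.039 ]
tray [0.422  0.1232 0.022 ]
tray [0.4236 0.2569 0.022 ]
tray [0.639 0.258 0.022]
tray [0.6182 0.1164 0.022 ]
tray side [0.4183 0.2468 0.022 ]
tray side [0.6095 0.2409 0.022 ]
```

Request:
move_arm(
  targets=[
    {"dx": 0.43, "dy": 1, "rz": 0.3},
    {"dx": 0.43, "dy": 1, "rz": 0.3},
    {"dx": 0.43, "dy": 1, "rz": 0.3},
    {"dx": 0.43, "dy": 1, "rz": 0.3},
    {"dx": 0.43, "dy": 1, "rz": 0.3},
    {"dx": 0.43, "dy": 1, "rz": 0.3},
    {"dx": 0.43, "dy": 1, "rz": 0.3},
    {"dx": 0.43, "dy": 1, "rz": 0.06},
    {"dx": 0.43, "dy": 1},
    {"dx": 0.43, "dy": 1},
  ],
  claw=17,
)

```text
schema error: expected keys dx, dy, dz, rx, ry, rz
```

Request:
move_arm(
  targets=[
    {"dx": 0.43, "dy": 1, "dz": 0, "rx": 0, "ry": 0, "rz": 0.3},
    {"dx": 0.43, "dy": 1, "dz": 0, "rx": 0, "ry": 0, "rz": 0.3},
    {"dx": 0.43, "dy": 1, "dz": 0, "rx": 0, "ry": 0, "rz": 0.3},
    {"dx": 0.43, "dy": 1, "dz": 0, "rx": 0, "ry": 0, "rz": 0.3},
    {"dx": 0.43, "dy": 1, "dz": 0, "rx": 0, "ry": 0, "rz": 0.3},
    {"dx": 0.43, "dy": 1, "dz": 0, "rx": 0, "ry": 0, "rz": 0.3},
    {"dx": 0.43, "dy": 1, "dz": 0, "rx": 0, "ry": 0, "rz": 0.3},
    {"dx": 0.43, "dy": 1, "dz": 0, "rx": 0, "ry": 0, "rz": 0.06},
    {"dx": 0.43, "dy": 1, "dz": 0, "rx": 0, "ry": 0, "rz": 0},
    {"dx": 0.43, "dy": 1, "dz": 0, "rx": 0, "ry": 0, "rz": 0},
  ],
  claw=17,
)

```text
t: 1.35
tcp_pos: [0.3737, -0.3144, 0.231]
tool_rot: [0.707, 0.707, 0.0, -0.0]
force: [0.3, 0.4, -0.7]
finger_gap: 0.167
gripper_force: 0.0
```

Request:
move_arm(
  targets=[
    {"dx": 0.43, "dy": 1, "dz": 0, "rx": 0, "ry": 0, "rz": 0},
    {"dx": 0.43, "dy": 1, "dz": 0, "rx": 0, "ry": 0, "rz": 0},
    {"dx": 0.43, "dy": 1, "dz": 0, "rx": 0, "ry": 0, "rz": 0},
    {"dx": 0.43, "dy": 1, "dz": 0, "rx": 0, "ry": 0, "rz": 0},
    {"dx": 0.43, "dy": 1, "dz": 0, "rx": 0, "ry": 0, "rz": 0},
    {"dx": 0.43, "dy": 1, "dz": 0, "rx": 0, "ry": 0, "rz": 0},
    {"dx": 0.43, "dy": 1, "dz": 0, "rx": 0, "ry": 0, "rz": 0},
    {"dx": 0.43, "dy": 1, "dz": 0, "rx": 0, "ry": 0, "rz": 0},
    {"dx": 0.43, "dy": 1, "dz": 0, "rx": 0, "ry": 0, "rz": 0},
    {"dx": 0.43, "dy": 1, "dz": 0, "rx": 0, "ry": 0, "rz": 0},
  ],
)

```text
t: 2.6
tcp_pos: [0.4811, -0.0645, 0.231]
tool_rot: [0.707, 0.707, -0.0, -0.0]
force: [-1.1, -0.6, 0.1]
finger_gap: 0.167
gripper_force: 0.0
```

```bash
python3 - <<'E'
from h import *
import pickle
s=sensors.sense();m=cams.camera_model("wrist");im=cams.snapshot("wrist")
print(s['t'],s['tcp_pos'],s['tool_rot'],s['finger_gap'],s['force'],m['extrinsics'])
pickle.dump(m,open("w1.pkl","wb"));cv2.imwrite("pics/w1.png",im[:,:,::-1])
E
```

```text
2.6 [ 0.48111848 -0.06453546  0.23102567] [ 7.07105955e-01  7.07107502e-01 -1.73900436e-04 -3.45396515e-04] 0.1674115463979486 [-1.07145283 -0.58143978  0.07479489] [[ 0.99999825  0.00116079 -0.0014691  -0.48060831]
 [ 0.00154831 -0.95386469  0.30023283 -0.1019087 ]
 [-0.00105281 -0.30023458 -0.95386482  0.36063743]
 [ 0.          0.          0.          1.        ]]
```

View pics/w1.png

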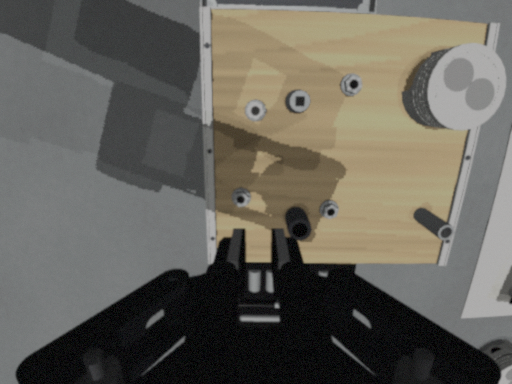

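The wrist view shows nut holes C (256,110), D (351,84), A (241,198) and B (329,209). The socket top is at (298,101), the tray's side walls at x≈212 and 372, and the board edging at x≈207.

```bash
python3 - <<'E'
from h import *
import pickle
np.set_printoptions(precision=4,suppress=True)
m=pickle.load(open("w1.pkl","rb"))
for k,p,z in[("A",(241,198),.039),("B",(329.5,210),.039),("C",(256,109),.039),("D",(351.5,84.5),.039),("sock",(299,101),.065),("spr",(299,230),.069),("edge",(213,150),.027),("edgetop",(205,150),.033),("boardend",(216,11),.027),("boardend2",(480,20),.027),("trayL",(212,4),.022),("trayR",(372,4),.022),("boardbot",(217,263),.027)]:
    print(k,plane("wrist",p,z,m))
E
```

```text
A [ 0.4591 -0.1048  0.039 ]
B [ 0.5741 -0.1212  0.039 ]
C [0.4784 0.0051 0.039 ]
D [0.5881 0.0333 0.039 ]
sock [0.5246 0.0141 0.065 ]
spr [ 0.5307 -0.1354  0.069 ]
edge [ 0.424 -0.045  0.027]
edgetop [ 0.415 -0.044  0.033]
boardend [0.4336 0.1121 0.027 ]
boardend2 [0.7407 0.1115 0.027 ]
trayL [0.4286 0.1209 0.022 ]
trayR [0.6104 0.1229 0.022 ]
boardbot [ 0.4218 -0.2083  0.027 ]
```

Request:
move_arm(
  targets=[
    {"dx": -0.12, "dy": 0.6, "dz": -1, "rx": 0, "ry": 0, "rz": 0},
    {"dx": 0, "dy": 0.55, "dz": -1, "rx": 0, "ry": 0, "rz": 0},
    {"dx": 0, "dy": 0, "dz": -1, "rx": 0, "ry": 0, "rz": 0},
    {"dx": 0, "dy": 0, "dz": -1, "rx": 0, "ry": 0, "rz": 0},
    {"dx": 0, "dy": 0, "dz": -1, "rx": 0, "ry": 0, "rz": 0},
    {"dx": 0, "dy": 0, "dz": -1, "rx": 0, "ry": 0, "rz": 0},
    {"dx": 0, "dy": 0, "dz": -1, "rx": 0, "ry": 0, "rz": 0},
    {"dx": 0, "dy": 0, "dz": -0.5, "rx": 0, "ry": 0, "rz": 0},
    {"dx": 0, "dy": 0, "dz": -0.4, "rx": 0, "ry": 0, "rz": 0},
    {"dx": 0, "dy": 0, "dz": -0.1, "rx": 0, "ry": 0, "rz": 0},
  ],
)

```text
t: 3.9
tcp_pos: [0.4781, -0.0368, 0.0311]
tool_rot: [0.707, 0.707, -0.0, -0.0]
force: [-0.6, 0.3, 0.3]
finger_gap: 0.169
gripper_force: 0.0
```

```bash
python3 - <<'E'
from h import *
s=sensors.sense();print(s['tcp_pos'],s['force'])
im=cams.snapshot("side")[150:300,130:280,::-1]
im2=cams.snapshot("wrist")[:,:,::-1]
cv2.imwrite("pics/d1.png",np.hstack([cv2.resize(im,(384,384),interpolation=2),im2[:,100:500]]))
E
```

```text
[ 0.47811935 -0.03681629  0.0310697 ] [-0.5821044   0.25708855  0.31743313]
```

View pics/d1.png

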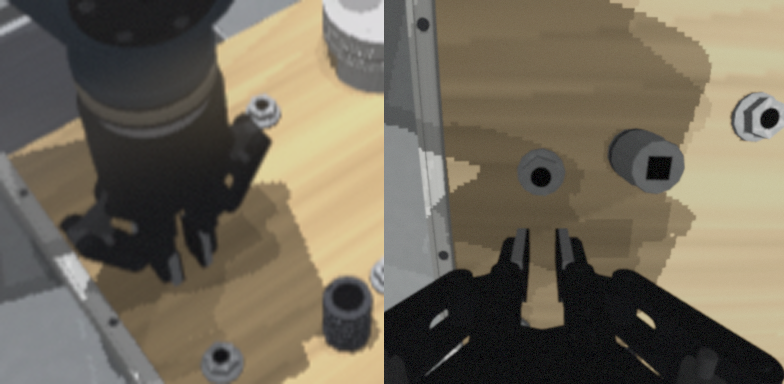

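The fingers stand centred behind nut C and are not touching anything. The linkage knuckles spread wide, so I'll check how high they sit.

```bash
python3 - <<'E'
from h import *
for q in[(270,142),(240,185),(240,120),(207,262),(178,282),(70,225)]:
    p=(130+q[0]*150/384,150+q[1]*150/384);c,d=ray("side",p)
    for y in(-.037-.012,-.037,-.037+.012):print(q,y,(c+d*(y-c[1])/d[1]).round(4))
E
```

```text
(270, 142) -0.049 [ 0.5395 -0.049   0.1215]
(270, 142) -0.037 [ 0.5473 -0.037   0.1027]
(270, 142) -0.024999999999999998 [ 0.5552 -0.025   0.084 ]
(240, 185) -0.049 [ 0.5161 -0.049   0.0982]
(240, 185) -0.037 [ 0.523  -0.037   0.0786]
(240, 185) -0.024999999999999998 [ 0.53   -0.025   0.0589]
(240, 120) -0.049 [ 0.5207 -0.049   0.1569]
(240, 120) -0.037 [ 0.5278 -0.037   0.1395]
(240, 120) -0.024999999999999998 [ 0.5349 -0.025   0.1221]
(207, 262) -0.049 [ 0.4862 -0.049   0.0405]
(207, 262) -0.037 [ 0.492  -0.037   0.0186]
(207, 262) -0.024999999999999998 [ 0.4978 -0.025  -0.0032]
(178, 282) -0.049 [ 0.4644 -0.049   0.0392]
(178, 282) -0.037 [ 0.4694 -0.037   0.0173]
(178, 282) -0.024999999999999998 [ 0.4743 -0.025  -0.0046]
(70, 225) -0.049 [ 0.4129 -0.049   0.1536]
(70, 225) -0.037 [ 0.4159 -0.037   0.1361]
(70, 225) -0.024999999999999998 [ 0.4189 -0.025   0.1186]
```

Request:
move_arm(
  targets=[
    {"dx": 0, "dy": 0.3, "dz": -0.08, "rx": 0, "ry": 0, "rz": 0},
    {"dx": 0, "dy": 0.5, "dz": 0, "rx": 0, "ry": 0, "rz": 0},
    {"dx": 0, "dy": 0.5, "dz": 0, "rx": 0, "ry": 0, "rz": 0},
    {"dx": 0, "dy": 0.5, "dz": 0, "rx": 0, "ry": 0, "rz": 0},
    {"dx": 0, "dy": 0.5, "dz": 0, "rx": 0, "ry": 0, "rz": 0},
    {"dx": 0, "dy": 0.5, "dz": 0, "rx": 0, "ry": 0, "rz": 0},
    {"dx": 0, "dy": 0.5, "dz": 0, "rx": 0, "ry": 0, "rz": 0},
    {"dx": 0, "dy": 0.5, "dz": 0, "rx": 0, "ry": 0, "rz": 0},
    {"dx": 0, "dy": 0.5, "dz": 0, "rx": 0, "ry": 0, "rz": 0},
    {"dx": 0, "dy": 0.5, "dz": 0, "rx": 0, "ry": 0, "rz": 0},
  ],
)

```text
t: 5.25
tcp_pos: [0.4781, 0.0841, 0.0293]
tool_rot: [0.707, 0.707, -0.0, -0.0]
force: [-0.2, -0.3, 0.9]
finger_gap: 0.168
gripper_force: 0.4
```

```bash
python3 - <<'E'
from h import *
s=sensors.sense();print(s['tcp_pos'],s['force'])
im=cams.snapshot("wrist")[:,:,::-1]
cv2.imwrite("pics/d2.png",im)
E
```

```text
[0.47810622 0.08406691 0.02929709] [-0.15105006 -0.32652401  0.88358186]
```

View pics/d2.png

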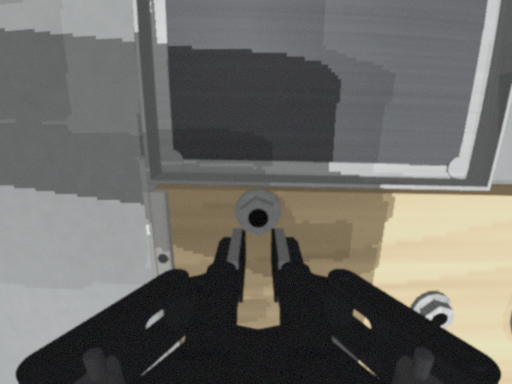

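The nut at (258,211) is cradled between the fingertips just short of the board's end, so I'll carry on over it.

Request:
move_arm(
  targets=[
    {"dx": 0, "dy": 0.5, "dz": 0, "rx": 0, "ry": 0, "rz": 0},
    {"dx": 0, "dy": 0.5, "dz": 0, "rx": 0, "ry": 0, "rz": 0},
    {"dx": 0, "dy": 0.5, "dz": 0, "rx": 0, "ry": 0, "rz": 0},
    {"dx": 0, "dy": 0.5, "dz": 0, "rx": 0, "ry": 0, "rz": 0},
    {"dx": 0, "dy": 0, "dz": 0, "rx": 0, "ry": 0, "rz": 0},
    {"dx": 0, "dy": 0, "dz": 0.6, "rx": 0, "ry": 0, "rz": 0},
    {"dx": 0, "dy": 0, "dz": 1, "rx": 0, "ry": 0, "rz": 0},
    {"dx": 0, "dy": 0, "dz": 1, "rx": 0, "ry": 0, "rz": 0},
    {"dx": 0, "dy": -0.3, "dz": 0.4, "rx": 0, "ry": 0, "rz": 0},
    {"dx": 0, "dy": 0, "dz": 0, "rx": 0, "ry": 0, "rz": 0},
  ],
)

```text
t: 6.55
tcp_pos: [0.4786, 0.1249, 0.1052]
tool_rot: [0.708, 0.707, 0.001, 0.001]
force: [0.0, -0.4, 0.4]
finger_gap: 0.175
gripper_force: 0.0
```

```bash
python3 - <<'E'
from h import *
s=sensors.sense();print(s['tcp_pos'],s['force'])
im=cams.snapshot("wrist")[:,:,::-1];im2=cams.snapshot("scene")[90:270,280:430,::-1]
cv2.imwrite("pics/d3.png",np.hstack([im[:,60:500],cv2.resize(im2,(320,384),interpolation=2)]))
E
```

```text
[0.47862188 0.12492294 0.10520403] [ 0.03969145 -0.40354663  0.42018485]
```

View pics/d3.png

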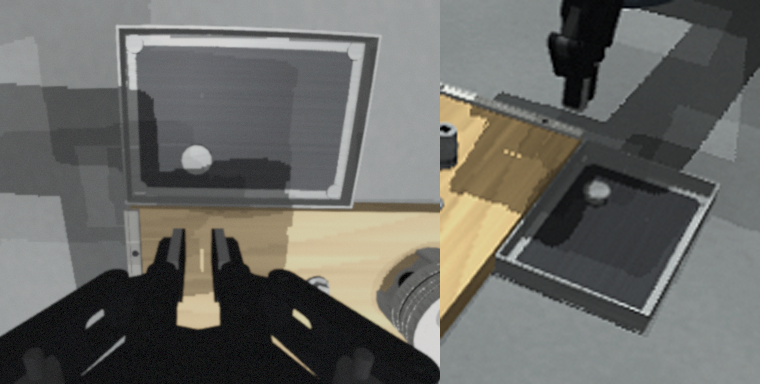

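Nut C is inside the tray. Next is nut A.

Request:
move_arm(
  targets=[
    {"dx": -0.08, "dy": -1, "dz": 0, "rx": 0, "ry": 0, "rz": 0},
    {"dx": -0.08, "dy": -1, "dz": 0, "rx": 0, "ry": 0, "rz": 0},
    {"dx": -0.08, "dy": -1, "dz": 0, "rx": 0, "ry": 0, "rz": 0},
    {"dx": -0.08, "dy": -1, "dz": 0, "rx": 0, "ry": 0, "rz": 0},
    {"dx": -0.08, "dy": -1, "dz": 0, "rx": 0, "ry": 0, "rz": 0},
    {"dx": -0.08, "dy": -1, "dz": 0, "rx": 0, "ry": 0, "rz": 0},
    {"dx": -0.08, "dy": -1, "dz": 0, "rx": 0, "ry": 0, "rz": 0},
    {"dx": -0.08, "dy": -1, "dz": 0, "rx": 0, "ry": 0, "rz": 0},
    {"dx": -0.08, "dy": -1, "dz": 0, "rx": 0, "ry": 0, "rz": 0},
    {"dx": -0.08, "dy": -1, "dz": 0, "rx": 0, "ry": 0, "rz": 0},
  ],
)

```text
t: 7.9
tcp_pos: [0.4574, -0.1248, 0.1033]
tool_rot: [0.707, 0.707, -0.0, -0.001]
force: [0.2, 0.2, 0.0]
finger_gap: 0.172
gripper_force: 0.0
```

Request:
move_arm(
  targets=[
    {"dx": 0, "dy": -0.8, "dz": 0, "rx": 0, "ry": 0, "rz": 0},
    {"dx": 0, "dy": 0, "dz": -0.5, "rx": 0, "ry": 0, "rz": 0},
    {"dx": 0, "dy": 0, "dz": -1, "rx": 0, "ry": 0, "rz": 0},
    {"dx": 0, "dy": 0, "dz": -1, "rx": 0, "ry": 0, "rz": 0},
    {"dx": 0, "dy": 0, "dz": -0.3, "rx": 0, "ry": 0, "rz": 0},
    {"dx": 0, "dy": 0, "dz": -0.2, "rx": 0, "ry": 0, "rz": 0},
    {"dx": 0, "dy": 0, "dz": 0, "rx": 0, "ry": 0, "rz": 0},
    {"dx": 0, "dy": 0, "dz": 0, "rx": 0, "ry": 0, "rz": 0},
    {"dx": 0, "dy": 0.3, "dz": 0, "rx": 0, "ry": 0, "rz": 0},
    {"dx": 0, "dy": 0.3, "dz": 0, "rx": 0, "ry": 0, "rz": 0},
  ],
)

```text
t: 9.15
tcp_pos: [0.4581, -0.1288, 0.0297]
tool_rot: [0.707, 0.707, 0.0, 0.0]
force: [-0.3, -0.3, 0.0]
finger_gap: 0.175
gripper_force: 0.0
```

Request:
move_arm(
  targets=[
    {"dx": 0, "dy": 0.5, "dz": 0, "rx": 0, "ry": 0, "rz": 0},
    {"dx": 0, "dy": 0.5, "dz": 0, "rx": 0, "ry": 0, "rz": 0},
    {"dx": 0, "dy": 0.5, "dz": 0, "rx": 0, "ry": 0, "rz": 0},
    {"dx": 0, "dy": 0.5, "dz": 0, "rx": 0, "ry": 0, "rz": 0},
    {"dx": 0, "dy": 0.5, "dz": 0, "rx": 0, "ry": 0, "rz": 0},
    {"dx": 0, "dy": 0.5, "dz": 0, "rx": 0, "ry": 0, "rz": 0},
    {"dx": 0, "dy": 0.5, "dz": 0, "rx": 0, "ry": 0, "rz": 0},
    {"dx": 0, "dy": 0.5, "dz": 0, "rx": 0, "ry": 0, "rz": 0},
    {"dx": 0.16, "dy": 0.5, "dz": 0, "rx": 0, "ry": 0, "rz": 0},
    {"dx": 0.16, "dy": 0.5, "dz": 0, "rx": 0, "ry": 0, "rz": 0},
  ],
)

```text
t: 10.4
tcp_pos: [0.4664, -0.0034, 0.0293]
tool_rot: [0.707, 0.707, -0.0, -0.0]
force: [-0.9, -1.4, 1.4]
finger_gap: 0.166
gripper_force: 0.4
```

```bash
cat > chk.py <<'E'
from h import *
t=cv2.imread("pics/d2.png",0)[190:232,234:284]
im=cv2.cvtColor(cams.snapshot("wrist"),cv2.COLOR_RGB2GRAY)
r=cv2.matchTemplate(im[150:260,150:380],t,cv2.TM_CCOEFF_NORMED);_,v,_,p=cv2.minMaxLoc(r)
print("cradled at d2 = 234,190; now",p[0]+150,p[1]+150,v,sensors.sense()['tcp_pos'])
E
python3 chk.py
```

```text
cradled at d2 = 234,190; now 234 190 0.9762154817581177 [ 0.46684303 -0.00237752  0.02936919]
```

Request:
move_arm(
  targets=[
    {"dx": 0.14, "dy": 0.5, "dz": 0, "rx": 0, "ry": 0, "rz": 0},
    {"dx": 0.14, "dy": 0.5, "dz": 0, "rx": 0, "ry": 0, "rz": 0},
    {"dx": 0.14, "dy": 0.5, "dz": 0, "rx": 0, "ry": 0, "rz": 0},
    {"dx": 0.18, "dy": 0.5, "dz": 0, "rx": 0, "ry": 0, "rz": 0},
    {"dx": 0.18, "dy": 0.5, "dz": 0, "rx": 0, "ry": 0, "rz": 0},
    {"dx": 0.18, "dy": 0.5, "dz": 0, "rx": 0, "ry": 0, "rz": 0},
    {"dx": 0.18, "dy": 0.5, "dz": 0, "rx": 0, "ry": 0, "rz": 0},
    {"dx": 0, "dy": 0, "dz": 0, "rx": 0, "ry": 0, "rz": 0},
    {"dx": 0, "dy": 0, "dz": 0, "rx": 0, "ry": 0, "rz": 0},
    {"dx": 0, "dy": 0, "dz": 0, "rx": 0, "ry": 0, "rz": 0},
  ],
)

```text
t: 11.7
tcp_pos: [0.4944, 0.0829, 0.0293]
tool_rot: [0.707, 0.707, -0.0, -0.0]
force: [0.5, 0.3, -0.6]
finger_gap: 0.173
gripper_force: 0.0
```

```bash
python3 chk.py
```

```text
cradled at d2 = 234,190; now 236 185 0.9340247511863708 [0.49443748 0.08290187 0.02927837]
```

Still cradled. Now over the edge, then lift and go towards D.

Request:
move_arm(
  targets=[
    {"dx": 0.14, "dy": 0.5, "dz": 0, "rx": 0, "ry": 0, "rz": 0},
    {"dx": 0.14, "dy": 0.5, "dz": 0, "rx": 0, "ry": 0, "rz": 0},
    {"dx": 0.14, "dy": 0.5, "dz": 0, "rx": 0, "ry": 0, "rz": 0},
    {"dx": 0.1, "dy": 0.5, "dz": 0, "rx": 0, "ry": 0, "rz": 0},
    {"dx": 0, "dy": 0, "dz": 0, "rx": 0, "ry": 0, "rz": 0},
    {"dx": 0, "dy": 0, "dz": 0.6, "rx": 0, "ry": 0, "rz": 0},
    {"dx": 0, "dy": 0, "dz": 1, "rx": 0, "ry": 0, "rz": 0},
    {"dx": 0, "dy": 0, "dz": 1, "rx": 0, "ry": 0, "rz": 0},
    {"dx": 0, "dy": -0.3, "dz": 0.4, "rx": 0, "ry": 0, "rz": 0},
    {"dx": 0, "dy": 0, "dz": 0, "rx": 0, "ry": 0, "rz": 0},
  ],
)

```text
t: 13.0
tcp_pos: [0.508, 0.1249, 0.1052]
tool_rot: [0.708, 0.707, 0.001, 0.001]
force: [0.4, 0.1, 0.2]
finger_gap: 0.167
gripper_force: 0.0
```

```bash
python3 - <<'E'
from h import *
s=sensors.sense();print(s['tcp_pos'],s['force'])
im=cams.snapshot("wrist")[:,:,::-1];im2=cams.snapshot("scene")[90:270,280:430,::-1]
cv2.imwrite("pics/d4.png",np.hstack([im[:,60:500],cv2.resize(im2,(320,384),interpolation=2)]))
E
```

```text
[0.508047   0.12492115 0.10524561] [0.41491165 0.11881912 0.17101209]
```

View pics/d4.png

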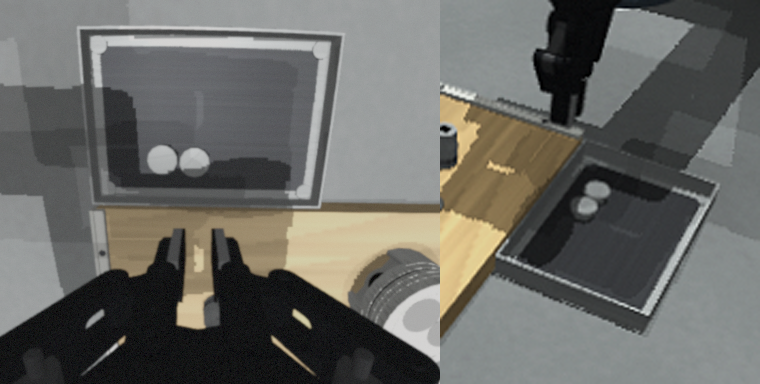

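Both nuts are in the tray. Next is nut D.

Request:
move_arm(
  targets=[
    {"dx": 0.55, "dy": -0.87, "dz": 0, "rx": 0, "ry": 0, "rz": 0},
    {"dx": 0.55, "dy": -0.87, "dz": 0, "rx": 0, "ry": 0, "rz": 0},
    {"dx": 0.55, "dy": -0.87, "dz": 0, "rx": 0, "ry": 0, "rz": 0},
    {"dx": 0.55, "dy": -0.87, "dz": 0, "rx": 0, "ry": 0, "rz": 0},
    {"dx": 0.55, "dy": -0.87, "dz": 0, "rx": 0, "ry": 0, "rz": 0},
    {"dx": 0.55, "dy": -0.87, "dz": 0, "rx": 0, "ry": 0, "rz": 0},
    {"dx": 0, "dy": 0, "dz": -0.5, "rx": 0, "ry": 0, "rz": 0},
    {"dx": 0, "dy": 0, "dz": -1, "rx": 0, "ry": 0, "rz": 0},
    {"dx": 0, "dy": 0, "dz": -1, "rx": 0, "ry": 0, "rz": 0},
    {"dx": 0, "dy": 0, "dz": -0.5, "rx": 0, "ry": 0, "rz": 0},
  ],
)

```text
t: 14.35
tcp_pos: [0.5882, -0.0039, 0.0273]
tool_rot: [0.707, 0.707, -0.001, -0.002]
force: [-0.4, -0.5, 5.0]
finger_gap: 0.172
gripper_force: 3.6
```

Request:
move_arm(
  targets=[
    {"dx": 0, "dy": 0, "dz": 0, "rx": 0, "ry": 0, "rz": 0},
    {"dx": 0, "dy": 0.3, "dz": 0, "rx": 0, "ry": 0, "rz": 0},
    {"dx": 0, "dy": 0.5, "dz": 0, "rx": 0, "ry": 0, "rz": 0},
    {"dx": 0, "dy": 0.5, "dz": 0, "rx": 0, "ry": 0, "rz": 0},
    {"dx": 0, "dy": 0.5, "dz": 0, "rx": 0, "ry": 0, "rz": 0},
    {"dx": 0, "dy": 0.5, "dz": 0, "rx": 0, "ry": 0, "rz": 0},
    {"dx": 0, "dy": 0.5, "dz": 0, "rx": 0, "ry": 0, "rz": 0},
    {"dx": 0, "dy": 0.5, "dz": 0, "rx": 0, "ry": 0, "rz": 0},
    {"dx": 0, "dy": 0, "dz": 0, "rx": 0, "ry": 0, "rz": 0},
    {"dx": 0, "dy": 0, "dz": 0, "rx": 0, "ry": 0, "rz": 0},
  ],
)

```text
t: 15.6
tcp_pos: [0.5901, 0.0778, 0.0292]
tool_rot: [0.707, 0.707, -0.0, -0.0]
force: [0.6, 0.4, 0.2]
finger_gap: 0.172
gripper_force: 0.0
```

```bash
python3 chk.py
```

```text
cradled at d2 = 234,190; now 234 186 0.9429261684417725 [0.59007247 0.07752848 0.0292138 ]
```

Request:
move_arm(
  targets=[
    {"dx": 0, "dy": 0.5, "dz": 0, "rx": 0, "ry": 0, "rz": 0},
    {"dx": 0, "dy": 0.5, "dz": 0, "rx": 0, "ry": 0, "rz": 0},
    {"dx": 0, "dy": 0.5, "dz": 0, "rx": 0, "ry": 0, "rz": 0},
    {"dx": 0, "dy": 0.5, "dz": 0, "rx": 0, "ry": 0, "rz": 0},
    {"dx": 0, "dy": 0.3, "dz": 0, "rx": 0, "ry": 0, "rz": 0},
    {"dx": 0, "dy": 0, "dz": 0.6, "rx": 0, "ry": 0, "rz": 0},
    {"dx": 0, "dy": 0, "dz": 1, "rx": 0, "ry": 0, "rz": 0},
    {"dx": 0, "dy": 0, "dz": 1, "rx": 0, "ry": 0, "rz": 0},
    {"dx": 0, "dy": -0.3, "dz": 0.4, "rx": 0, "ry": 0, "rz": 0},
    {"dx": 0, "dy": 0, "dz": 0, "rx": 0, "ry": 0, "rz": 0},
  ],
)

```text
t: 16.9
tcp_pos: [0.5907, 0.1268, 0.1054]
tool_rot: [0.708, 0.707, 0.001, 0.001]
force: [-0.1, -0.2, -0.4]
finger_gap: 0.169
gripper_force: 0.0
```

```bash
python3 - <<'E'
from h import *
s=sensors.sense();print(s['tcp_pos'],s['force'])
im=cams.snapshot("scene");cv2.imwrite("pics/e1.png",im[:,:,::-1])
g=cv2.cvtColor(im,cv2.COLOR_RGB2GRAY);p=np.array([(318,205),(352,170),(394,184),(366,228)],np.int32)
M=np.zeros_like(g);cv2.fillConvexPoly(M,p,255);b=((g>110)&(M>0)).astype(np.uint8)
n,_,st,c=cv2.connectedComponentsWithStats(b)
for i in range(1,n):
    if st[i,4]>8:print(st[i],c[i],plane("scene",c[i],.012))
E
```

```text
[0.59072814 0.12684897 0.10539922] [-0.05782329 -0.15199667 -0.43436812]
[342 182  12   8  80] [347.2625 185.475 ] [0.50210738 0.15327483 0.012     ]
[329 207   8   7  36] [332.97222222 210.08333333] [0.5832808  0.15666218 0.012     ]
```

Nut D has landed at (0.583, 0.157), inside the tray. Last is nut B.

Request:
move_arm(
  targets=[
    {"dx": -0.045, "dy": -1, "dz": 0, "rx": 0, "ry": 0, "rz": 0},
    {"dx": -0.045, "dy": -1, "dz": 0, "rx": 0, "ry": 0, "rz": 0},
    {"dx": -0.045, "dy": -1, "dz": 0, "rx": 0, "ry": 0, "rz": 0},
    {"dx": -0.045, "dy": -1, "dz": 0, "rx": 0, "ry": 0, "rz": 0},
    {"dx": -0.045, "dy": -1, "dz": 0, "rx": 0, "ry": 0, "rz": 0},
    {"dx": -0.045, "dy": -1, "dz": 0, "rx": 0, "ry": 0, "rz": 0},
    {"dx": -0.045, "dy": -1, "dz": 0, "rx": 0, "ry": 0, "rz": 0},
    {"dx": -0.045, "dy": -1, "dz": 0, "rx": 0, "ry": 0, "rz": 0},
    {"dx": -0.045, "dy": -1, "dz": 0, "rx": 0, "ry": 0, "rz": 0},
    {"dx": -0.045, "dy": -1, "dz": 0, "rx": 0, "ry": 0, "rz": 0},
  ],
)

```text
t: 18.2
tcp_pos: [0.5779, -0.1228, 0.1029]
tool_rot: [0.707, 0.707, -0.001, -0.001]
force: [0.1, -0.4, -0.3]
finger_gap: 0.172
gripper_force: 0.0
```

Request:
move_arm(
  targets=[
    {"dx": 0, "dy": -0.8, "dz": 0, "rx": 0, "ry": 0, "rz": 0},
    {"dx": 0, "dy": -0.75, "dz": 0, "rx": 0, "ry": 0, "rz": 0},
    {"dx": 0, "dy": 0, "dz": 0, "rx": 0, "ry": 0, "rz": 0},
    {"dx": 0, "dy": 0, "dz": -0.6, "rx": 0, "ry": 0, "rz": 0},
    {"dx": 0, "dy": 0, "dz": -1, "rx": 0, "ry": 0, "rz": 0},
    {"dx": 0, "dy": 0, "dz": -0.8, "rx": 0, "ry": 0, "rz": 0},
    {"dx": 0, "dy": 0, "dz": -0.4, "rx": 0, "ry": 0, "rz": 0},
    {"dx": 0, "dy": 0, "dz": -0.2, "rx": 0, "ry": 0, "rz": 0},
    {"dx": 0, "dy": 0, "dz": 0, "rx": 0, "ry": 0, "rz": 0},
    {"dx": 0, "dy": 0, "dz": 0, "rx": 0, "ry": 0, "rz": 0},
  ],
)

```text
t: 19.45
tcp_pos: [0.5794, -0.1611, 0.03]
tool_rot: [0.707, 0.707, 0.0, 0.001]
force: [0.4, -0.3, 0.1]
finger_gap: 0.17
gripper_force: 0.0
```

```bash
python3 - <<'E'
from h import *
print(sensors.sense()['tcp_pos'],sensors.sense()['force'])
im=cams.snapshot("wrist")
cv2.imwrite("pics/d5.png",im[:,:,::-1])
E
```

```text
[ 0.57936716 -0.16113496  0.02997771] [ 0.42382978 -0.2548074   0.05824718]
```

View pics/d5.png

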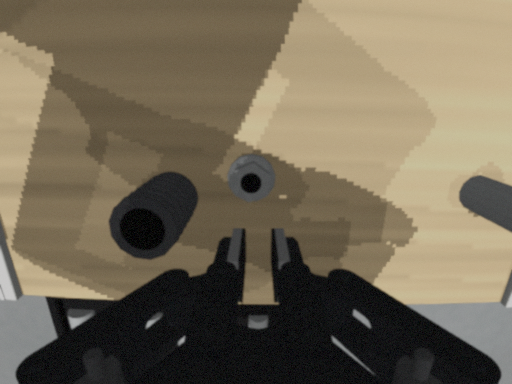

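The nut at (251,180) lies between the tips' lines, about 3 mm left of centre, and the spring is clear of the fingers.

Request:
move_arm(
  targets=[
    {"dx": 0, "dy": 0.3, "dz": -0.02, "rx": 0, "ry": 0, "rz": 0},
    {"dx": 0, "dy": 0.3, "dz": 0, "rx": 0, "ry": 0, "rz": 0},
    {"dx": 0, "dy": 0.4, "dz": 0, "rx": 0, "ry": 0, "rz": 0},
    {"dx": 0, "dy": 0.5, "dz": 0, "rx": 0, "ry": 0, "rz": 0},
    {"dx": 0, "dy": 0.5, "dz": 0, "rx": 0, "ry": 0, "rz": 0},
    {"dx": 0, "dy": 0.5, "dz": 0, "rx": 0, "ry": 0, "rz": 0},
    {"dx": 0, "dy": 0.5, "dz": 0, "rx": 0, "ry": 0, "rz": 0},
    {"dx": 0, "dy": 0.5, "dz": 0, "rx": 0, "ry": 0, "rz": 0},
    {"dx": 0, "dy": 0.5, "dz": 0, "rx": 0, "ry": 0, "rz": 0},
    {"dx": 0, "dy": 0.5, "dz": 0, "rx": 0, "ry": 0, "rz": 0},
  ],
)

```text
t: 20.75
tcp_pos: [0.5789, -0.0477, 0.0288]
tool_rot: [0.707, 0.707, -0.0, 0.0]
force: [0.8, 0.4, -0.4]
finger_gap: 0.168
gripper_force: 0.2
```

```bash
python3 chk.py
```

```text
cradled at d2 = 234,190; now 234 189 0.9774715304374695 [ 0.57842985 -0.04612463  0.02876194]
```

Request:
move_arm(
  targets=[
    {"dx": 0, "dy": 0.5, "dz": 0, "rx": 0, "ry": 0, "rz": 0},
    {"dx": 0, "dy": 0.5, "dz": 0, "rx": 0, "ry": 0, "rz": 0},
    {"dx": 0, "dy": 0.5, "dz": 0, "rx": 0, "ry": 0, "rz": 0},
    {"dx": 0, "dy": 0.5, "dz": 0, "rx": 0, "ry": 0, "rz": 0},
    {"dx": 0, "dy": 0.5, "dz": 0, "rx": 0, "ry": 0, "rz": 0},
    {"dx": 0, "dy": 0.5, "dz": 0, "rx": 0, "ry": 0, "rz": 0},
    {"dx": 0, "dy": 0.5, "dz": 0, "rx": 0, "ry": 0, "rz": 0},
    {"dx": -0.1, "dy": 0.5, "dz": 0, "rx": 0, "ry": 0, "rz": 0},
    {"dx": -0.16, "dy": 0.5, "dz": 0, "rx": 0, "ry": 0, "rz": 0},
    {"dx": -0.16, "dy": 0.4, "dz": 0, "rx": 0, "ry": 0, "rz": 0},
  ],
)

```text
t: 22.05
tcp_pos: [0.5679, 0.0749, 0.0288]
tool_rot: [0.707, 0.707, -0.0, -0.0]
force: [-0.2, 0.2, 0.2]
finger_gap: 0.171
gripper_force: 0.2
```

```bash
python3 chk.py
```

```text
cradled at d2 = 234,190; now 235 189 0.969620943069458 [0.56690463 0.07594863 0.02872522]
```

Request:
move_arm(
  targets=[
    {"dx": -0.15, "dy": 0.5, "dz": 0, "rx": 0, "ry": 0, "rz": 0},
    {"dx": -0.15, "dy": 0.5, "dz": 0, "rx": 0, "ry": 0, "rz": 0},
    {"dx": -0.15, "dy": 0.5, "dz": 0, "rx": 0, "ry": 0, "rz": 0},
    {"dx": -0.1, "dy": 0.5, "dz": 0, "rx": 0, "ry": 0, "rz": 0},
    {"dx": 0, "dy": 0.4, "dz": 0, "rx": 0, "ry": 0, "rz": 0},
    {"dx": 0, "dy": 0, "dz": 0.6, "rx": 0, "ry": 0, "rz": 0},
    {"dx": 0, "dy": 0, "dz": 1, "rx": 0, "ry": 0, "rz": 0},
    {"dx": 0, "dy": 0, "dz": 1, "rx": 0, "ry": 0, "rz": 0},
    {"dx": 0, "dy": 0, "dz": 1, "rx": 0, "ry": 0, "rz": 0},
    {"dx": 0, "dy": -0.5, "dz": 1, "rx": 0, "ry": 0, "rz": 0},
  ],
)

```text
t: 23.35
tcp_pos: [0.5549, 0.1215, 0.1458]
tool_rot: [0.707, 0.707, 0.001, 0.001]
force: [0.2, -0.3, -0.3]
finger_gap: 0.172
gripper_force: 0.0
```

Request:
move_arm(
  targets=[
    {"dx": -0.5, "dy": -1, "dz": 0.5, "rx": 0, "ry": 0, "rz": 0},
    {"dx": -0.5, "dy": -1, "dz": 0.5, "rx": 0, "ry": 0, "rz": 0},
    {"dx": 0, "dy": -1, "dz": 0, "rx": 0, "ry": 0, "rz": 0},
    {"dx": 0, "dy": -1, "dz": 0, "rx": 0, "ry": 0, "rz": 0},
    {"dx": 0, "dy": -1, "dz": 0, "rx": 0, "ry": 0, "rz": 0},
    {"dx": 0, "dy": -1, "dz": 0, "rx": 0, "ry": 0, "rz": 0},
    {"dx": 0, "dy": -0.5, "dz": 0, "rx": 0, "ry": 0, "rz": 0},
    {"dx": 0, "dy": 0, "dz": 0, "rx": 0, "ry": 0, "rz": 0},
    {"dx": 0, "dy": 0, "dz": 0, "rx": 0, "ry": 0, "rz": 0},
    {"dx": 0, "dy": 0, "dz": 0, "rx": 0, "ry": 0, "rz": 0},
  ],
)

```text
t: 24.6
tcp_pos: [0.5295, -0.0402, 0.1689]
tool_rot: [0.707, 0.707, 0.0, -0.0]
force: [0.6, -0.5, -0.1]
finger_gap: 0.168
gripper_force: 0.0
```

```bash
python3 - <<'E'
from h import *
im=cams.snapshot("wrist")
cv2.imwrite("pics/f.png",im[:,:,::-1])
a=cams.snapshot("scene")[95:265,115:415,::-1]
cv2.imwrite("pics/f2.png",cv2.resize(np.vstack([cv2.resize(a,(512,290)),im[0:230,:,::-1]]),None,fx=1.15,fy=1.15))
E
ls pics; python3 -c "
import cv2;print(cv2.imread('pics/f2.png').shape)"
```

```text
c1.png
c2.png
d1.png
d2.png
d3.png
d4.png
d5.png
e1.png
f.png
f2.png
scene.png
side.png
w1.png
(598, 589, 3)
```

I've used all 10 picture views, so I'll check the result numerically.

```bash
python3 - <<'E'
from h import *
for n,objs in(("scene",dict(socket=(282,157),spring=(219,138),pin=(168,180),piston=(244,207),nutA0=(249,132),nutB0=(212,156),nutD0=(275,184))),("side",dict(socket=(208,213),spring=(265,272),pin=(345,212),piston=(280,160)))):
    g0=cv2.imread(f"pics/{n}.png",0);im=cams.snapshot(n);g=cv2.cvtColor(im,cv2.COLOR_RGB2GRAY)
    for k,(x,y) in objs.items():
        w=26 if k=="piston" else 9;h=26 if k=="piston" else 12
        r=cv2.matchTemplate(g[y-h-12:y+h+12,x-w-12:x+w+12],g0[y-h:y+h,x-w:x+w],cv2.TM_CCOEFF_NORMED);_,v,_,p=cv2.minMaxLoc(r);print(n,k,p[0]-12,p[1]-12,round(v,2))
    if n=="scene":
        M=np.zeros_like(g);cv2.fillConvexPoly(M,np.array([(314,206),(350,163),(400,180),(370,232)],np.int32),255)
        for th in(90,110,130):
            c,_,st,ce=cv2.connectedComponentsWithStats(((g>th)&(M>0)).astype(np.uint8))
            for i in range(1,c):
                if st[i,4]>15:print(th,st[i],plane(n,ce[i],.012).round(3))
E
```

```text
scene socket 0 0 0.7
scene spring 0 0 0.98
scene pin 0 0 1.0
scene piston 0 0 0.99
scene nutA0 -12 -4 0.34
scene nutB0 1 0 0.67
scene nutD0 -4 -2 0.28
90 [314 164  86  44 305] [0.488 0.155 0.012]
90 [341 174  19  17 184] [0.489 0.154 0.012]
90 [329 196  14  10 106] [0.555 0.15  0.012]
90 [324 206  14  10  93] [0.586 0.153 0.012]
110 [315 164  85  44 261] [0.493 0.151 0.012]
110 [341 175  19  15 168] [0.489 0.154 0.012]
110 [329 196  13   9  96] [0.555 0.149 0.012]
110 [324 206  13  10  85] [0.586 0.153 0.012]
130 [347 164  53  19  72] [0.436 0.183 0.012]
130 [315 168  32  40 140] [0.536 0.127 0.012]
130 [342 175  18  15 152] [0.489 0.154 0.012]
130 [329 196  13   9  90] [0.555 0.149 0.012]
130 [324 207  13   8  80] [0.586 0.153 0.012]
side socket 0 0 0.98
side spring 0 0 0.95
side pin 0 0 1.0
side piston 0 0 0.96
```

Three blobs in the tray account for all four nuts: A and C touching, then B and D. The four standing parts haven't shifted, and the arm is clear.

```bash
python3 -c "
from station import order;print(order.sign_off())"
```

```text
the job is handed in; nothing more can be done
None
```

I swept all four flange nuts off the board into the tray, left the socket, valve spring, piston and wrist pin where they stood, and handed the job in at about 25 s on the robot's clock.

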